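# Steady the rocking soldering fixture with its corner shim

## Robot

A 6-joint arm with a two-finger parallel gripper is mounted at the origin on the work surface. World frame = base frame: x ahead of the robot, y to its left, z up, the work surface at z = 0. Lengths are in m, angles in rad, forces in N, time in s.
With the tool pointing down it reaches from about 0.35 to 0.85 m from the base axis. Payload 8.1 kg.
Tool frame: the origin (TCP) lies midway between the tips of the shut fingers; the grasp point (between the pads) lies 19 mm behind it; z points along the fingers, y is the direction in which the jaws open and shut (so a half turn about z gives the same grasp; the last joint's range is limited). The gripper opens to 93 mm and grips with 3 to 60 N. Pads are 15 mm wide; open, the fingers measure 128 mm over their backs; the gripper's body (75 mm by 188 mm) begins 65 mm behind the grasp point.
Start: joints at [1.171, 0.13, 1.488, -0, 1.523, -0.085], TCP at [0.186, 0.571, 0.219] pointing down, gripper open.
Joint ranges: [-2.96, 2.96], [-0.89, 2.26], [0.02, 2.5], [-1.34, 4.48], [0, 2.73], [-2.66, 2.66]. Speed limits (rad/s): [2.39, 2.39, 2.79, 3.14, 3.14, 3.14].

## Interface

Orientations are given as a rotation vector (axis times angle).
In Python, from plant import robot gives the robot as it stands. The module is installed in compiled form; this text tells all that it offers.
- The arm moves only by the shell command python3 -m pendant 'ROWS' [FORCE]. ROWS is JSON, a list of rows, each an object with "translation": the shift along the tool's x, y, z in mm, a list of three; "twist": the turn, a rotation vector about the tool's x, y, z in rad, a list of three; "grip": the opening, from -1 (shut) to 1 (fully open). A call has exactly 10 rows; each row shifts and turns the pose as measured when the row begins, along the tool's axes as they then stand; what a row does not reach is not made up. A row lasts 1/10 s, in which the tool goes at most 50 mm and 8.59 degrees, less where a joint would pass 70% of its speed; a pose out of reach is approached as far as the arm can. A call is refused whole if a number of a shift passes 50 or a number of a turn 0.15, either way. A call with a gripper value outside its range is refused whole. The fingers move at their own pace and stop on an object; FORCE is the grip in N (left out, the last holds). Time passes only in rows, so rows that do not move let the fingers close, or fill a call up. It gives the time, the measured TCP pose, the force and the opening at its end, in the units of the state.
- robot.read_state(): the state, without advancing time (a new reading comes with each control period).
- robot.read_camera(name): name is "scene" or "top" or "wrist"; returns (picture, depth): 480x640x3 uint8, red, green, blue; 480x640 float32, m along the optical axis (not along the pixel's ray), 0 where there is no reading.
- robot.camera_info(name): a dict with "vertical_fov" (degrees; the focal length in pixels is half the picture's height over the tangent of half this angle, whatever the lens; pixels are square), "cx", "cy" (the principal point, pixels), "cam_to_world" (4x4, takes a point from camera to world coordinates). Camera axes: x right, y up, looking along -z (the intrinsics and any distortion apply to the point x, -y, -z); pixel columns grow to the right and rows downward; lengths in m; the calibration is good to about 2 mm. A picture is of the moment at which its call begins: read the wrist's pose just before it. camera_info takes no time and is no camera call; for the wrist camera it gives the pose at the moment of the call.
- robot.close_job(): hands the job in, once; it reports no verdict.
The state is a dict: "t": time; "q": joint angles; "dq": joint speeds; "joint_torque": joint torques, N m; "tool_pos": TCP position; "orientation": TCP orientation; "force": force on the tool from outside, world axes, zero at the start; "wrist_torque": the same for the moment, N m; "opening": finger opening in m.
Only numpy, scipy, OpenCV 4.12 (cv2) and the standard library are available. Lean on these libraries where they do the work, as an engineer would, in place of code of your own. Each camera call takes 0.05 s, during which the arm holds its last target. There are 200 camera calls.

## Task

The circuit-board fixture on the bench gives at one corner. With the fingertips press down on its corners to find the one that sinks, then press that corner's cam-lever shim down flat so that the fixture stands level and firm. Leave the other three shims standing, do not lift the fixture or push it off its place, and leave the things around it alone.

Things in the scene. Friction and masses are not known exactly. Their poses are not given: they have to be found in the camera images.
- fixture: Soldering fixture: grey cast base plate 210 (x) x 180 (y) mm, about 2.6 kg, loose on four hidden rubber pads; a circuit board clamped in the middle (140 x 112 mm, rising 38 mm above the deck). Origin: centre of the plate at the underside of its feet, 14 mm above the bench; z up; deck 18 mm above the origin. Stands any way round. One pad, not always the same, has gone soft.
- corner_a (a point): Where to press the +x +y corner: centre of its 21 mm bolt-hole spot face on the deck, at (88, 76, 18) mm in the fixture's frame. z up. Over the soft pad the corner sinks 4 to 5 mm (4 N starts it, 6 N takes it right down) and springs back; over a firm pad it does not give.
- tab_a (a point): Middle of the paddle's top face on corner a's cam-lever shim: plain steel, smooth, 22 mm wide, 24 long, 5 thick, with an 8 mm rolled free end, pointing outwards (+x) from the short edge; this point is 12 mm from that roll. Slopes up and outwards at 43 to 50 degrees at the start. Pressed flat it is level with the deck, this point at (122, 48, 18) mm in the fixture's frame. z: paddle's normal.
- shim_a (a joint): Angle of corner a's shim lever, rad: 0 flat (hard stop), 0.75 to 0.87 standing (start). Pivot 38 mm inwards of the tab point, 2 mm below the deck. 2 to 8 N on the paddle moves it; it stays where left. Flat, its heel reaches 4 mm below the foot: that takes up a soft pad's give, but on a firm pad it tilts the fixture.
- corner_b (a point): Where to press the -x +y corner: centre of its 21 mm bolt-hole spot face on the deck, at (-88, 76, 18) mm in the fixture's frame. z up. Over the soft pad the corner sinks 4 to 5 mm (4 N starts it, 6 N takes it right down) and springs back; over a firm pad it does not give.
- tab_b (a point): Middle of the paddle's top face on corner b's cam-lever shim: plain steel, smooth, 22 mm wide, 24 long, 5 thick, with an 8 mm rolled free end, pointing outwards (-x) from the short edge; this point is 12 mm from that roll. Slopes up and outwards at 43 to 50 degrees at the start. Pressed flat it is level with the deck, this point at (-122, 48, 18) mm in the fixture's frame. z: paddle's normal.
- shim_b (a joint): Angle of corner b's shim lever, rad: 0 flat (hard stop), 0.75 to 0.87 standing (start). Pivot 38 mm inwards of the tab point, 2 mm below the deck. 2 to 8 N on the paddle moves it; it stays where left. Flat, its heel reaches 4 mm below the foot: that takes up a soft pad's give, but on a firm pad it tilts the fixture.
- corner_c (a point): Where to press the -x -y corner: centre of its 21 mm bolt-hole spot face on the deck, at (-88, -76, 18) mm in the fixture's frame. z up. Over the soft pad the corner sinks 4 to 5 mm (4 N starts it, 6 N takes it right down) and springs back; over a firm pad it does not give.
- tab_c (a point): Middle of the paddle's top face on corner c's cam-lever shim: plain steel, smooth, 22 mm wide, 24 long, 5 thick, with an 8 mm rolled free end, pointing outwards (-x) from the short edge; this point is 12 mm from that roll. Slopes up and outwards at 43 to 50 degrees at the start. Pressed flat it is level with the deck, this point at (-122, -48, 18) mm in the fixture's frame. z: paddle's normal.
- shim_c (a joint): Angle of corner c's shim lever, rad: 0 flat (hard stop), 0.75 to 0.87 standing (start). Pivot 38 mm inwards of the tab point, 2 mm below the deck. 2 to 8 N on the paddle moves it; it stays where left. Flat, its heel reaches 4 mm below the foot: that takes up a soft pad's give, but on a firm pad it tilts the fixture.
- corner_d (a point): Where to press the +x -y corner: centre of its 21 mm bolt-hole spot face on the deck, at (88, -76, 18) mm in the fixture's frame. z up. Over the soft pad the corner sinks 4 to 5 mm (4 N starts it, 6 N takes it right down) and springs back; over a firm pad it does not give.
- tab_d (a point): Middle of the paddle's top face on corner d's cam-lever shim: plain steel, smooth, 22 mm wide, 24 long, 5 thick, with an 8 mm rolled free end, pointing outwards (+x) from the short edge; this point is 12 mm from that roll. Slopes up and outwards at 43 to 50 degrees at the start. Pressed flat it is level with the deck, this point at (122, -48, 18) mm in the fixture's frame. z: paddle's normal.
- shim_d (a joint): Angle of corner d's shim lever, rad: 0 flat (hard stop), 0.75 to 0.87 standing (start). Pivot 38 mm inwards of the tab point, 2 mm below the deck. 2 to 8 N on the paddle moves it; it stays where left. Flat, its heel reaches 4 mm below the foot: that takes up a soft pad's give, but on a firm pad it tilts the fixture.
- mug: White mug, 80 mm wide, 92 mm high, origin under its centre. Bystander.
- flux_tin: Round steel tin with a yellow lid, 64 mm wide, 75 mm high, origin under its centre. Bystander.
- solder_reel: Solder reel standing on its flange, 54 mm wide, 45 mm high, origin under its centre. Bystander.
- screwdriver: Screwdriver lying on the bench, along its own x. Bystander.

How it is judged:
By the outcome, as a careful person would: the job done as asked, in the order asked, and still so for the second after the job is handed in, with the robot touching nothing.
It also fails if it takes over 51 s, if anything falls off the work surface, if the arm or the gripper's body presses on something with over 40 N, if the wrist force passes 120 N, or if a joint passes its speed limit or range.

## Working session

There is one attempt and no reset: what is moved stays moved. The work goes in short steps, Python scripts to look and compute and a shell command to move; the robot and the scene stay as the last step left them, time stands still between calls to the robot, and variables do not carry over. Pictures are saved under pics/ and viewed, about 8 in all and at most 12, crops included, and the job is handed in when it is done.

```bash
mkdir -p pics
cat > h.py <<'E'
import numpy as np, cv2
from plant import robot
from scipy.spatial.transform import Rotation as R
def snap(name,fn):
    info=robot.camera_info(name); rgb,d=robot.read_camera(name)
    cv2.imwrite('pics/'+fn+'.png',rgb[:,:,::-1]); np.savez('pics/'+fn,d=d,rgb=rgb,**{k:np.array(v) for k,v in info.items() if not isinstance(v,(str,dict))})
    return rgb,d,info
def pts(d,info):
    f=240/np.tan(np.radians(float(info['vertical_fov']))/2)
    v,u=np.mgrid[:480,:640]
    P=np.stack([(u-float(info['cx']))/f*d,-(v-float(info['cy']))/f*d,-d],-1)
    T=np.array(info['cam_to_world']); return P@T[:3,:3].T+T[:3,3]
def st():
    s=robot.read_state(); print(round(s['t'],2),np.round(np.array(s['tool_pos'])*1000,1),np.round(s['orientation'],3),'F',np.round(s['force'],2),'op',round(s['opening'],4)); return s
E
python3 - <<'E'
from h import *
s=st(); print(s)
for n in('top','scene'):
    r,d,i=snap(n,n+'0'); print({k:v for k,v in i.items()});
E
```

```text
0.0 [185.5 570.  217.6] [-4.920e-01 -3.102e+00  3.000e-03] F [ 0.54 -0.82 -0.01] op 0.0928
{'t': 0.0, 'q': array([ 1.17061177e+00,  1.31145673e-01,  1.48929778e+00,  1.96455522e-05,
        1.52299509e+00, -8.54208334e-02]), 'dq': array([ 0.00186262,  0.00098171,  0.00023827, -0.00058953, -0.0007962 ,
       -0.0005633 ]), 'joint_torque': array([-4.72537329e-05, -5.59850371e+01, -4.91758204e+01,  7.65574817e-02,
        3.57308064e-02, -1.11996906e-04]), 'tool_pos': array([0.185513  , 0.56999361, 0.21758655]), 'orientation': array([-4.92319884e-01, -3.10230716e+00,  2.80664550e-03]), 'force': array([ 0.54379693, -0.82320701, -0.01330734]), 'wrist_torque': array([0.01401351, 0.01217754, 0.03414794]), 'opening': 0.09277375468547634}
{'vertical_fov': 49.25383973345794, 'cx': 319.66374418655585, 'cy': 245.8141685560477, 'cam_to_world': array([[ 0.0141354 ,  0.98823123, -0.15231291,  0.41443873],
       [-0.99979127,  0.01172159, -0.01673401,  0.00270068],
       [-0.01475172,  0.15251766,  0.98819065,  1.18889777],
       [ 0.        ,  0.        ,  0.        ,  1.        ]])}
{'vertical_fov': 53.04069711274429, 'cx': 315.9898020331707, 'cy': 249.19462076018172, 'cam_to_world': array([[-0.87268081, -0.38867741,  0.295564  ,  0.93749118],
       [ 0.48823239, -0.68517912,  0.54051708,  0.63687732],
       [-0.0075725 ,  0.61600279,  0.78770757,  0.97309106],
       [ 0.        ,  0.        ,  0.        ,  1.        ]])}
```

View pics/top0.png

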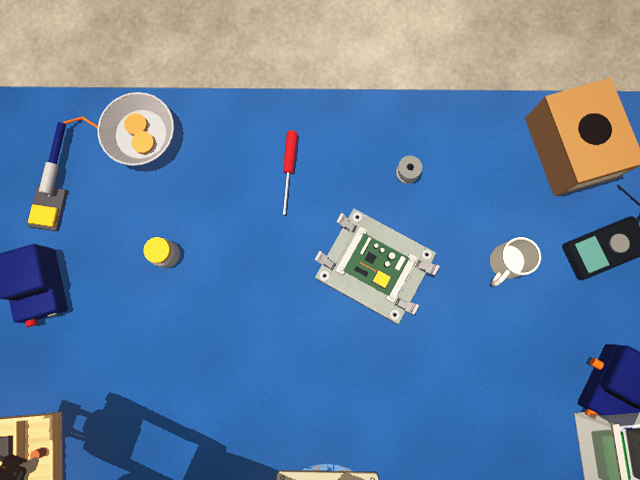

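View pics/scene0.png

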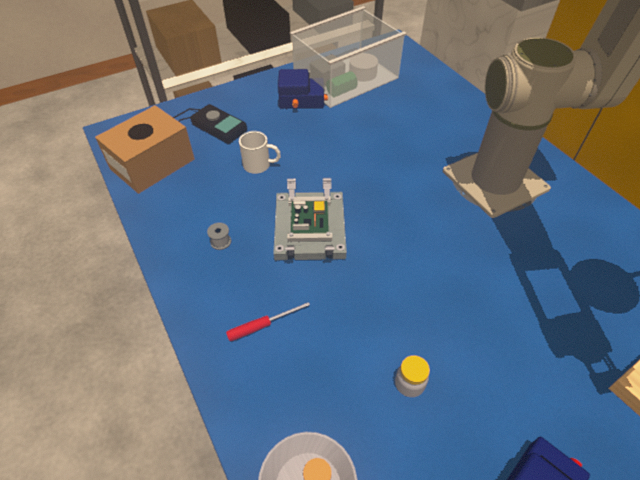

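Top view: fixture centred at about (377,265), its corners at (355,210), (437,252), (398,322), (317,277), with the paddles on the upper-left and lower-right sides. The reel is at (409,169) and the mug at (515,258). I'll now measure the deck.

```bash
cat > fit.py <<'E'
from h import *
for n in('top0','scene0'):
    z=np.load('pics/'+n+'.npz'); P=pts(z['d'],z); rgb=z['rgb'].astype(int)
    near=(abs(P[...,0]-.41)<.25)&(abs(P[...,1]+.08)<.22)&(z['d']>0)
    bench=near&(P[...,2]<.015)
    zb=np.median(P[bench][:,2])
    grey=(rgb.max(-1)-rgb.min(-1)<45)
    m=near&grey&(abs(P[...,2]-zb-.032)<.008)
    m=m.astype(np.uint8); k,l,s,c=cv2.connectedComponentsWithStats(m)
    m=l==1+s[1:,4].argmax()
    q=P[m]; print(n,'bench z',zb,'deck z',np.median(q[:,2]),m.sum())
    # full extent
    (c,sz,a)=cv2.minAreaRect((q[:,:2]*1000).astype(np.float32)); print(c,sz,a)
    o=cv2.morphologyEx(m.astype(np.uint8),cv2.MORPH_CLOSE,np.ones((41,41)));o=cv2.morphologyEx(o,cv2.MORPH_OPEN,np.ones((23,23)))
    q2=P[(o>0)&m];print(cv2.minAreaRect((q2[:,:2]*1000).astype(np.float32)))
    # dark holes / high points
    hi=near&(P[...,2]>zb+.04)&(P[...,2]<zb+.066)&grey
    k,l,s,c=cv2.connectedComponentsWithStats(hi.astype(np.uint8))
    for j in range(1,k):
        if s[j,4]>5: print(c[j].round(),s[j,4],np.round(P[l==j].mean(0)*1000))
E
python3 fit.py
```

```text
top0 bench z -0.002054016296890504 deck z 0.02997124896344705 4276
(552.3062133789062, -102.07136535644531) (209.9156951904297, 180.25526428222656) 61.61301803588867
((552.28125, -102.13349914550781), (209.79917907714844, 180.21875), 61.5872688293457)
[345. 222.] 95 [643. -34.  51.]
[376. 263.] 2429 [ 554. -102.   48.]
[323. 259.] 102 [560.  13.  51.]
[428. 267.] 101 [ 546. -214.   51.]
[408. 306.] 106 [ 461. -169.   52.]
scene0 bench z -0.0014678041360358662 deck z 0.030263252571529287 2238
(554.557861328125, -100.11410522460938) (215.9033966064453, 179.89739990234375) 61.74150085449219
((564.8468017578125, -81.77963256835938), (173.3988037109375, 180.07630920410156), 61.2960090637207)
[291. 187.] 86 [ 548. -213.   52.]
[326. 187.] 88 [ 463. -168.   52.]
[308. 219.] 1496 [561. -93.  49.]
```

```bash
cat >> h.py <<'E'
C=np.array([552.5,-101.5]); A=np.radians(61.6)
U=np.array([np.cos(A),np.sin(A)]); V=np.array([-U[1],U[0]])
def go():
    s=st(); p=np.array(s['tool_pos'])*1000; Rm=R.from_rotvec(s['orientation']).as_matrix()
    print('tool z',Rm[:,2].round(3),'yaw err',np.round(np.arctan2(Rm[1,1],Rm[0,1])-A,3))
    r=p[:2]-C; print('in fixture',r@U.round(4),r@V,p[2]-14)
    for n,x,y in(('a',88,76),('b',-88,76),('c',-88,-76),('d',88,-76)):
        w=np.append(C+x*U+y*V,60)-p; print(n,'z60',np.round(Rm.T@w,1))
E
python3 -m pendant '[{"translation":[-43,-25,0],"twist":[0,0,0.15],"grip":-1},{"translation":[-43,-25,0],"twist":[0,0,0.03],"grip":-1},{"translation":[-43,-25,0],"twist":[0,0,0],"grip":-1},{"translation":[-43,-25,0],"twist":[0,0,0],"grip":-1},{"translation":[-43,-25,0],"twist":[0,0,0],"grip":-1},{"translation":[-43,-25,0],"twist":[0,0,0],"grip":-1},{"translation":[-43,-25,0],"twist":[0,0,0],"grip":-1},{"translation":[-43,-25,0],"twist":[0,0,0],"grip":-1},{"translation":[-43,-25,0],"twist":[0,0,0],"grip":-1},{"translation":[-43,-25,0],"twist":[0,0,0],"grip":-1}]' 10
python3 -c "from h import *;go()"
```

```text
t: 1.1
tool_pos: [0.4494, 0.1484, 0.2132]
orientation: [-0.763, -3.044, 0.009]
force: [0.6, 1.3, -0.1]
opening: 0.0171
1.1 [449.4 148.4 213.2] [-0.763 -3.044  0.009] F [ 0.64  1.29 -0.1 ] op 0.0171
tool z [-0.005 -0.005 -1.   ] yaw err 0.005
in fixture 170.77108842403538 209.49978675269813 199.15551799463412
a z60 [-133.4  -82.4  153.4]
b z60 [-132.6 -258.4  154.6]
c z60 [-284.6 -259.1  154.3]
d z60 [-285.4  -83.1  153.1]
```

```bash
python3 -m pendant '[{"translation":[-33,-20,5],"twist":[0,0,0],"grip":-1},{"translation":[-33,-20,5],"twist":[0,0,0],"grip":-1},{"translation":[-33,-20,10],"twist":[0,0,0],"grip":-1},{"translation":[-30,-20,20],"twist":[0,0,0],"grip":-1},{"translation":[0,0,35],"twist":[0,0,0],"grip":-1},{"translation":[0,0,35],"twist":[0,0,0],"grip":-1},{"translation":[0,0,20],"twist":[0,0,0],"grip":-1},{"translation":[0,0,12],"twist":[0,0,0],"grip":-1},{"translation":[0,0,0],"twist":[0,0,0],"grip":-1},{"translation":[0,0,0],"twist":[0,0,0],"grip":-1}]'
python3 -c "
from h import *
go();snap('wrist','w1');snap('top','t1')
for n in('w1','t1'):
  z=np.load('pics/%s.npz'%n);print(z['cam_to_world'].round(3)[:3])
"
```

```text
t: 2.1
tool_pos: [0.5283, 0.002, 0.0652]
orientation: [-0.778, -3.039, 0.011]
force: [0.2, 0.1, 0.2]
opening: 0.0006
2.1 [528.3   2.   65.2] [-0.778 -3.039  0.011] F [0.18 0.05 0.2 ] op 0.0006
tool z [-0.006 -0.006 -1.   ] yaw err -0.006
in fixture 79.49170377259895 70.54908960331832 51.24195344763854
a z60 [5.5 8.5 5.2]
b z60 [   4.5 -167.5    6.6]
c z60 [-147.5 -166.6    6.2]
d z60 [-146.5    9.4    4.8]
[[ 0.481 -0.847 -0.225  0.465]
 [ 0.877  0.463  0.131  0.039]
 [-0.007 -0.26   0.966  0.231]]
[[ 0.014  0.988 -0.152  0.414]
 [-1.     0.012 -0.017  0.003]
 [-0.015  0.153  0.988  1.189]]
```

View pics/w1.png

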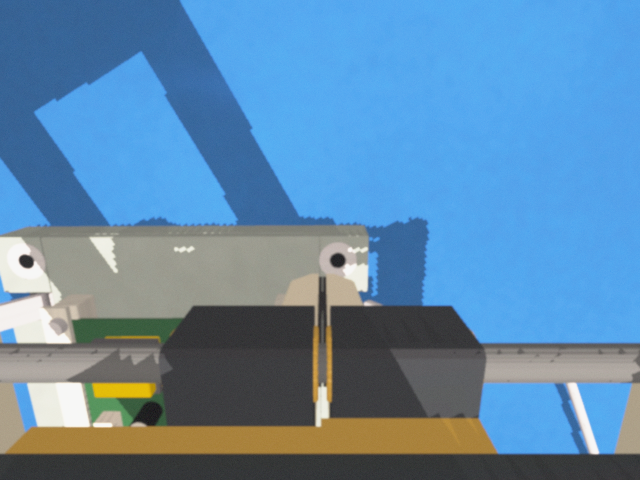

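The wrist view shows corner a's hole at (337,260) and corner b's at (26,261), with the fingertips at about (322,280), still just short of a.

Run:
```python
from h import *
z=np.load('pics/w1.npz'); P=pts(z['d'],z)
f=240/np.tan(np.radians(float(z['vertical_fov']))/2);T=z['cam_to_world']
for u,v in((337,260),(26,261),(368,226)):
    r=T[:3,:3]@np.array([(u-z['cx'])/f,-(v-z['cy'])/f,-1]); p=(T[:3,3]+r*(.032-T[2,3])/r[2])*1000
    q=p[:2]-C; print(p.round(1),'fix',(q@U).round(1),(q@V).round(1),'depthpt',(P[v,u]*1000).round(1))
```

```text
[527.4  13.1  32. ] fix 88.9 76.6 depthpt [527.6  13.   31.5]
[ 443.7 -141.7   32. ] fix -87.2 76.6 depthpt [ 443.7 -141.5   32.2]
[518.2  37.3  32. ] fix 105.8 96.1 depthpt [ 5.27e+02  3.69e+01 -5.00e-01]
```

```bash
python3 -m pendant '[{"translation":[6,9,8],"twist":[0,0,0],"grip":-1},{"translation":[0,0,10],"twist":[0,0,0],"grip":-1},{"translation":[0,0,7],"twist":[0,0,0],"grip":-1},{"translation":[0,0,3],"twist":[0,0,0],"grip":-1},{"translation":[0,0,2],"twist":[0,0,0],"grip":-1},{"translation":[0,0,2],"twist":[0,0,0],"grip":-1},{"translation":[0,0,1.5],"twist":[0,0,0],"grip":-1},{"translation":[0,0,1.5],"twist":[0,0,0],"grip":-1},{"translation":[0,0,1.5],"twist":[0,0,0],"grip":-1},{"translation":[0,0,1.5],"twist":[0,0,0],"grip":-1}]'
python3 -c "from h import *;go()"
```

```text
t: 3.2
tool_pos: [0.5304, 0.0141, 0.0321]
orientation: [0.777, 3.042, -0.009]
force: [-9.5, 0.9, 15.4]
opening: 0.0008
3.2 [530.4  14.1  32.1] [ 0.777  3.042 -0.009] F [-9.47  0.91 15.43] op 0.0008
tool z [ 0.    -0.006 -1.   ] yaw err -0.005
in fixture 91.15011917040466 74.43180123861589 18.12988205936051
a z60 [  1.5  -3.3 -27.9]
b z60 [   0.7 -179.3  -26.9]
c z60 [-151.3 -178.6  -26.5]
d z60 [-150.5   -2.6  -27.4]
```

Corner a is firm: 15 N on it and the height stayed at 32 mm. Next is b.

```bash
python3 -m pendant '[{"translation":[0,0,-12],"twist":[0,0,0],"grip":-1},{"translation":[0,0,-30],"twist":[0,0,0],"grip":-1},{"translation":[0,-45,0],"twist":[0,0,0],"grip":-1},{"translation":[0,-45,0],"twist":[0,0,0],"grip":-1},{"translation":[0,-45,0],"twist":[0,0,0],"grip":-1},{"translation":[1,-42,0],"twist":[0,0,0],"grip":-1},{"translation":[0,-2,10],"twist":[0,0,0],"grip":-1},{"translation":[0,0,10],"twist":[0,0,0],"grip":-1},{"translation":[0,0,0],"twist":[0,0,0],"grip":-1},{"translation":[0,0,0],"twist":[0,0,0],"grip":-1}]'
python3 -c "from h import *;go()"
```

```text
t: 4.2
tool_pos: [0.4463, -0.148, 0.0631]
orientation: [0.771, 3.031, -0.011]
force: [-0.1, -0.0, 0.3]
opening: 0.0009
4.2 [ 446.3 -148.    63.1] [ 0.771  3.031 -0.011] F [-0.09 -0.01  0.34] op 0.0009
tool z [ 0.012 -0.01  -1.   ] yaw err -0.002
in fixture -91.38137863865829 71.29977898739493 49.09346685811326
a z60 [  5.2 179.4   2.4]
b z60 [4.8 3.4 3. ]
c z60 [-147.2    3.7    5.4]
d z60 [-146.8  179.7    4.8]
```

```bash
python3 -m pendant '[{"translation":[5,4,8],"twist":[0,0,0],"grip":-1},{"translation":[0,0,10],"twist":[0,0,0],"grip":-1},{"translation":[0,0,6],"twist":[0,0,0],"grip":-1},{"translation":[0,0,3],"twist":[0,0,0],"grip":-1},{"translation":[0,0,2],"twist":[0,0,0],"grip":-1},{"translation":[0,0,2],"twist":[0,0,0],"grip":-1},{"translation":[0,0,1.5],"twist":[0,0,0],"grip":-1},{"translation":[0,0,1.5],"twist":[0,0,0],"grip":-1},{"translation":[0,0,1.5],"twist":[0,0,0],"grip":-1},{"translation":[0,0,1],"twist":[0,0,0],"grip":-1}]'
python3 -c "from h import *;go()"
```

```text
t: 5.2
tool_pos: [0.4453, -0.1388, 0.0322]
orientation: [0.762, 3.039, -0.01]
force: [-5.7, 2.0, 9.6]
opening: 0.0004
5.2 [ 445.3 -138.8   32.2] [ 0.762  3.039 -0.01 ] F [-5.69  2.02  9.58] op 0.0004
tool z [ 0.007 -0.009 -1.   ] yaw err 0.004
in fixture -83.84792308684753 76.56612195758845 18.18597604250968
a z60 [ -1.6 171.7 -28.5]
b z60 [ -0.8  -4.3 -27.8]
c z60 [-152.8   -4.9  -26.2]
d z60 [-153.6  171.1  -27. ]
```

Corner b is firm too: 9.6 N at 32.2 mm. On to c, lifting over the paddles.

```bash
python3 -m pendant '[{"translation":[0,0,-12],"twist":[0,0,0],"grip":-1},{"translation":[0,0,-40],"twist":[0,0,0],"grip":-1},{"translation":[0,0,-25],"twist":[0,0,0],"grip":-1},{"translation":[-42,0,0],"twist":[0,0,0],"grip":-1},{"translation":[-45,0,0],"twist":[0,0,0],"grip":-1},{"translation":[-45,0,0],"twist":[0,0,0],"grip":-1},{"translation":[-18,-3,0],"twist":[0,0,0],"grip":-1},{"translation":[0,0,15],"twist":[0,0,0],"grip":-1},{"translation":[0,0,10],"twist":[0,0,0],"grip":-1},{"translation":[0,0,0],"twist":[0,0,0],"grip":-1}]'
python3 -c "from h import *;go()"
```

```text
t: 6.2
tool_pos: [0.5811, -0.2145, 0.0939]
orientation: [0.76, 3.031, -0.012]
force: [-0.5, 0.0, 0.2]
opening: 0.0005
6.2 [ 581.1 -214.5   93.9] [ 0.76   3.031 -0.012] F [-0.48  0.03  0.22] op 0.0005
tool z [ 0.015 -0.012 -1.   ] yaw err 0.004
in fixture -85.8054303190313 -78.96065969860759 79.9383835204366
a z60 [154.8 174.6  30.4]
b z60 [155.6  -1.4  31.1]
c z60 [ 3.6 -2.1 33.9]
d z60 [  2.8 173.9  33.3]
```

```bash
python3 -m pendant '[{"translation":[4,-1,20],"twist":[0,0,0],"grip":-1},{"translation":[0,0,20],"twist":[0,0,0],"grip":-1},{"translation":[1,0,12],"twist":[0,0,0],"grip":-1},{"translation":[0,0,5],"twist":[0,0,0],"grip":-1},{"translation":[0,0,2],"twist":[0,0,0],"grip":-1},{"translation":[0,0,2],"twist":[0,0,0],"grip":-1},{"translation":[0,0,2],"twist":[0,0,0],"grip":-1},{"translation":[0,0,1.5],"twist":[0,0,0],"grip":-1},{"translation":[0,0,1.5],"twist":[0,0,0],"grip":-1},{"translation":[0,0,1.5],"twist":[0,0,0],"grip":-1}]'
python3 -c "from h import *;go()"
```

```text
t: 7.2
tool_pos: [0.5743, -0.2115, 0.0286]
orientation: [0.758, 3.031, -0.013]
force: [-3.4, 1.4, 6.0]
opening: 0.0003
7.2 [ 574.3 -211.5   28.6] [ 0.758  3.031 -0.013] F [-3.41  1.37  6.  ] op 0.0003
tool z [ 0.015 -0.012 -1.   ] yaw err 0.006
in fixture -86.35793887126943 -71.47478417365683 14.55050817992165
a z60 [145.8 175.1 -34.9]
b z60 [146.9  -0.9 -34.2]
c z60 [ -5.1  -1.8 -31.4]
d z60 [ -6.1 174.2 -32. ]
```

Corner c has sunk 3.5 mm at 6 N. I'll press a little further to confirm the full give.

```bash
python3 -m pendant '[{"translation":[-1,0,1.5],"twist":[0,0,0],"grip":-1},{"translation":[0,0,1.5],"twist":[0,0,0],"grip":-1},{"translation":[0,0,1.5],"twist":[0,0,0],"grip":-1},{"translation":[0,0,0],"twist":[0,0,0],"grip":-1},{"translation":[0,0,0],"twist":[0,0,0],"grip":-1},{"translation":[0,0,0],"twist":[0,0,0],"grip":-1},{"translation":[0,0,0],"twist":[0,0,0],"grip":-1},{"translation":[0,0,0],"twist":[0,0,0],"grip":-1},{"translation":[0,0,0],"twist":[0,0,0],"grip":-1},{"translation":[0,0,0],"twist":[0,0,0],"grip":-1}]'
python3 -c "from h import *;go()"
```

```text
t: 8.2
tool_pos: [0.5776, -0.2127, 0.0315]
orientation: [0.757, 3.027, -0.014]
force: [-1.7, 1.6, 3.4]
opening: 0.0004
8.2 [ 577.6 -212.7   31.5] [ 0.757  3.027 -0.014] F [-1.69  1.64  3.41] op 0.0004
tool z [ 0.019 -0.014 -1.   ] yaw err 0.006
in fixture -85.91178736412283 -75.0034007279774 17.538727658887307
a z60 [149.3 174.7 -32.5]
b z60 [150.3  -1.3 -31.9]
c z60 [ -1.6  -2.2 -28.4]
d z60 [ -2.7 173.8 -29. ]
```

Corner c holds 3.4 N at 31.5 mm on the way back and gave 3.5 mm, against 0 mm at a and b, so c is the soft one. I'll lift, square the tool and go above tab c.

```bash
python3 -m pendant '[{"translation":[0,0,-20],"twist":[0,0,0],"grip":-1},{"translation":[0,0,-40],"twist":[0,0.023,0.006],"grip":-1},{"translation":[0,0,-22],"twist":[0,0,0],"grip":-1},{"translation":[14,-19,0],"twist":[0,0,0],"grip":-1},{"translation":[14,-19,0],"twist":[0,0,0],"grip":-1},{"translation":[0,0,0],"twist":[0,0,0],"grip":-1},{"translation":[0,0,0],"twist":[0,0,0],"grip":-1},{"translation":[0,0,0],"twist":[0,0,0],"grip":-1},{"translation":[0,0,0],"twist":[0,0,0],"grip":-1},{"translation":[0,0,0],"twist":[0,0,0],"grip":-1}]'
python3 -c "
from h import *
go();snap('wrist','w2')"
```

```text
t: 9.2
tool_pos: [0.535, -0.2315, 0.113]
orientation: [-0.769, -3.045, 0.004]
force: [-0.1, -0.0, -1.1]
opening: 0.0003
9.2 [ 535.  -231.5  113. ] [-0.769 -3.045  0.004] F [-0.06 -0.02 -1.13] op 0.0003
tool z [-0.001 -0.002 -1.   ] yaw err 0.001
in fixture -122.69160006615128 -46.46648211719868 98.95058045192377
a z60 [122.3 210.9  52.4]
b z60 [122.4  34.9  52.9]
c z60 [-29.6  34.8  52.9]
d z60 [-29.7 210.8  52.5]
```

View pics/w2.png

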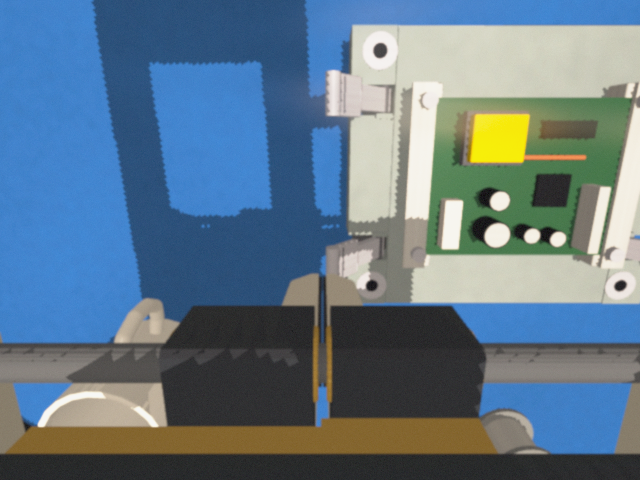

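The wrist view shows lever c at about (355,258), its free end at about (332,258), just ahead of the fingertips at (322,280). The mug is at the lower left. A quick depth check on the paddle and the mug follows.

Run:
```python
from h import *
z=np.load('pics/w2.npz'); P=pts(z['d'],z)*1000
q=np.stack([(P[...,:2]-C)@U,(P[...,:2]-C)@V,P[...,2]],-1)
m=(abs(q[...,1]+48)<20)&(q[...,0]<-95)&(q[...,0]>-135)&(q[...,2]>36)&(q[...,2]<80)
v,u=np.nonzero(m); print(m.sum(),q[m].min(0).round(1),q[m].max(0).round(1), u.min(),u.max(),v.min(),v.max())
m2=(abs(q[...,1]-48)<20)&(q[...,0]<-90)&(q[...,0]>-135)&(q[...,2]>36)&(q[...,2]<80)
print('b',q[m2].min(0).round(1),q[m2].max(0).round(1))
t=np.load('pics/top0.npz');Q=pts(t['d'],t)*1000;s=(abs(Q[...,2]-90)<12)&(Q[...,1]<-260)&(Q[...,1]>-420)&(abs(Q[...,0]-550)<120);print('mug',np.median((Q[s][:,:2]-C)@np.c_[U,V],0),Q[s].min(0),Q[s].max(0))
```

```text
1174 [-119.9  -58.2   39.5] [-95.1 -35.8  73.1] 325 363 238 276
b [-120.1   37.7   39.8] [-90.   59.9  73.2]
mug [-240.31792998 -134.11215112] [ 523.36265884 -418.96934918   78.06789482] [ 608.31420631 -363.78104901   94.75431135]
```

```bash
python3 -m pendant '[{"translation":[-1,-2,15],"twist":[0,0,0],"grip":-1},{"translation":[0,0,15],"twist":[0,0,0],"grip":-1},{"translation":[0,0,8],"twist":[0,0,0],"grip":-1},{"translation":[0,0,5],"twist":[0,0,0],"grip":-1},{"translation":[0,0,5],"twist":[0,0,0],"grip":-1},{"translation":[0,0,5],"twist":[0,0,0],"grip":-1},{"translation":[0,0,5],"twist":[0,0,0],"grip":-1},{"translation":[0,0,5],"twist":[0,0,0],"grip":-1},{"translation":[0,0,5],"twist":[0,0,0],"grip":-1},{"translation":[0,0,5],"twist":[0,0,0],"grip":-1}]'
python3 -c "from h import *;go()"
```

```text
t: 10.25
tool_pos: [0.5318, -0.2492, 0.0397]
orientation: [0.773, 3.044, -0.04]
force: [-1.2, -2.2, 1.2]
opening: 0.0002
10.25 [ 531.8 -249.2   39.7] [ 0.773  3.044 -0.04 ] F [-1.16 -2.22  1.25] op 0.0002
tool z [-0.006 -0.025 -1.   ] yaw err -0.002
in fixture -139.7689417802589 -52.09976324102411 25.70573328125468
a z60 [128.3 227.  -26.8]
b z60 [128.   51.1 -22.5]
c z60 [-24.   51.3 -21.4]
d z60 [-23.7 227.2 -25.7]
```

The tool was dragged 17 mm outwards along the paddle. I'll lift, re-centre and press the rest of the way.

```bash
python3 -m pendant '[{"translation":[0,0,-12],"twist":[0,0,0],"grip":-1},{"translation":[4,17,-3],"twist":[-0.025,0.007,0],"grip":-1},{"translation":[0,0,0],"twist":[0,0,0],"grip":-1},{"translation":[0,0,0],"twist":[0,0,0],"grip":-1},{"translation":[0,0,0],"twist":[0,0,0],"grip":-1},{"translation":[0,0,0],"twist":[0,0,0],"grip":-1},{"translation":[0,0,0],"twist":[0,0,0],"grip":-1},{"translation":[0,0,0],"twist":[0,0,0],"grip":-1},{"translation":[0,0,0],"twist":[0,0,0],"grip":-1},{"translation":[0,0,0],"twist":[0,0,0],"grip":-1}]'
python3 - <<'E'
from h import *
go();snap('wrist','w3')
z=np.load('pics/w3.npz'); P=pts(z['d'],z)*1000
q=np.stack([(P[...,:2]-C)@U,(P[...,:2]-C)@V,P[...,2]],-1)
m=(abs(q[...,1]+48)<20)&(q[...,0]<-95)&(q[...,0]>-140)&(q[...,2]>25)&(q[...,2]<48)
print(m.sum(),q[m].min(0).round(1),q[m].max(0).round(1))
E
```

```text
t: 11.25
tool_pos: [0.5366, -0.2289, 0.054]
orientation: [-0.771, -3.044, -0.007]
force: [-0.2, -0.6, -0.4]
opening: 0.0006
11.25 [ 536.6 -228.9   54. ] [-0.771 -3.044 -0.007] F [-0.16 -0.62 -0.44] op 0.0006
tool z [-0.     0.005 -1.   ] yaw err -0.001
in fixture -119.61389274474114 -46.61964540608147 40.03565953675923
a z60 [122.8 207.5  -4.8]
b z60 [122.7  31.5  -5.5]
c z60 [-29.3  31.7  -5.9]
d z60 [-29.2 207.7  -5.2]
1175 [-133.6  -62.5   26.2] [-95. -28.  42.]
```

View pics/w3.png

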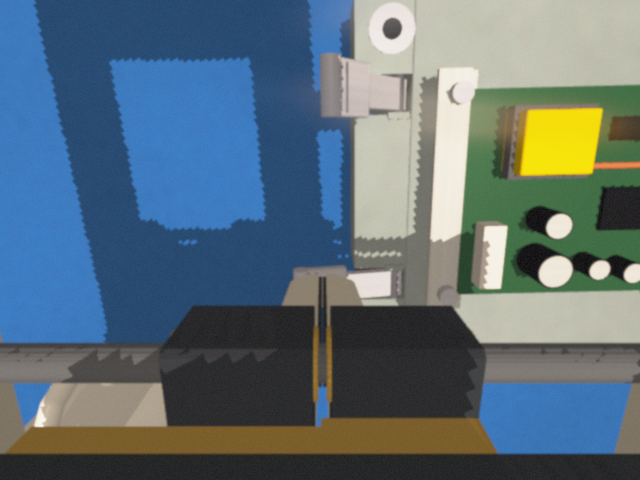

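Lever c, now at about (350,280), is nearly flat, and lever b at (365,88) is still standing. I'll press the remainder.

```bash
python3 -m pendant '[{"translation":[0,-4,7],"twist":[0,0,0],"grip":-1},{"translation":[0,0,6],"twist":[0,0,0],"grip":-1},{"translation":[0,0,3],"twist":[0,0,0],"grip":-1},{"translation":[0,0.5,3],"twist":[0,0,0],"grip":-1},{"translation":[0,0.5,3],"twist":[0,0,0],"grip":-1},{"translation":[0,0.5,2.5],"twist":[0,0,0],"grip":-1},{"translation":[0,0.5,2.5],"twist":[0,0,0],"grip":-1},{"translation":[0,0,2],"twist":[0,0,0],"grip":-1},{"translation":[0,0,2],"twist":[0,0,0],"grip":-1},{"translation":[0,0,2],"twist":[0,0,0],"grip":-1}]'
python3 -c "from h import *;go()"
```

```text
t: 12.3
tool_pos: [0.5389, -0.2326, 0.0315]
orientation: [0.77, 3.042, 0.004]
force: [-7.9, 3.4, 19.1]
opening: 0.0004
12.3 [ 538.9 -232.6   31.5] [0.77  3.042 0.004] F [-7.87  3.45 19.13] op 0.0004
tool z [ 0.004  0.001 -1.   ] yaw err -0.0
in fixture -121.7880131042301 -50.43352522001246 17.452206403420814
a z60 [126.4 209.9 -28.2]
b z60 [126.4  33.9 -28.8]
c z60 [-25.6  33.9 -28.4]
d z60 [-25.6 209.9 -27.8]
```

19 N at deck height, so it is on the hard stop. I'll lift off and re-press corner c to check that it is firm.

```bash
python3 -m pendant '[{"translation":[0,0,-15],"twist":[0,0,0],"grip":-1},{"translation":[0,0,-30],"twist":[0,0,0],"grip":-1},{"translation":[-13,18,0],"twist":[0,0,0],"grip":-1},{"translation":[-13,17,0],"twist":[0,0,0],"grip":-1},{"translation":[0,0,0],"twist":[0,0,0],"grip":-1},{"translation":[0,0,0],"twist":[0,0,0],"grip":-1},{"translation":[0,0,10],"twist":[0,0,0],"grip":-1},{"translation":[0,0,12],"twist":[0,0,0],"grip":-1},{"translation":[0,0,10],"twist":[0,0,0],"grip":-1},{"translation":[0,0,0],"twist":[0,0,0],"grip":-1}]'
python3 -c "from h import *;go()"
```

```text
t: 13.3
tool_pos: [0.5755, -0.2135, 0.0406]
orientation: [-0.773, -3.043, -0.005]
force: [-0.8, -0.6, -0.1]
opening: 0.0007
13.3 [ 575.5 -213.5   40.6] [-0.773 -3.043 -0.005] F [-0.82 -0.59 -0.09] op 0.0007
tool z [-0.001  0.003 -1.   ] yaw err -0.002
in fixture -87.59627513671768 -73.51916442083198 26.605633214673205
a z60 [149.8 175.4 -18.6]
b z60 [149.6  -0.6 -19. ]
c z60 [ -2.4  -0.3 -19.4]
d z60 [ -2.2 175.7 -18.9]
```

```bash
python3 -m pendant '[{"translation":[-2,0,3],"twist":[0,0,0],"grip":-1},{"translation":[0,0,3],"twist":[0,0,0],"grip":-1},{"translation":[0,0,2],"twist":[0,0,0],"grip":-1},{"translation":[0,0,2],"twist":[0,0,0],"grip":-1},{"translation":[0,0,2],"twist":[0,0,0],"grip":-1},{"translation":[0,0,1.5],"twist":[0,0,0],"grip":-1},{"translation":[0,0,1.5],"twist":[0,0,0],"grip":-1},{"translation":[0,0,1.5],"twist":[0,0,0],"grip":-1},{"translation":[0,0,1.5],"twist":[0,0,0],"grip":-1},{"translation":[0,0,1.5],"twist":[0,0,0],"grip":-1}]'
python3 -c "from h import *;go()"
```

```text
t: 14.3
tool_pos: [0.5774, -0.2149, 0.0319]
orientation: [-0.772, -3.042, -0.004]
force: [-7.0, 1.8, 10.7]
opening: 0.0008
14.3 [ 577.4 -214.9   31.9] [-0.772 -3.042 -0.004] F [-7.    1.81 10.69] op 0.0008
tool z [-0.002  0.003 -1.   ] yaw err -0.001
in fixture -87.87802862607133 -75.80864719930179 17.926695397742343
a z60 [152.1 175.8 -27.2]
b z60 [151.9  -0.2 -27.5]
c z60 [ -0.1  -0.1 -28.1]
d z60 [ 1.000e-01  1.759e+02 -2.770e+01]
```

Corner c is firm now: 10.7 N at 31.9 mm. I'll retreat and check the whole fixture.

```bash
python3 -m pendant '[{"translation":[0,0,-12],"twist":[0,0,0],"grip":-1},{"translation":[0,0,-45],"twist":[0,0,0],"grip":-1},{"translation":[0,0,-45],"twist":[0,0,0],"grip":-1},{"translation":[0,0,-45],"twist":[0,0,0],"grip":-1},{"translation":[0,0,-45],"twist":[0,0,0],"grip":-1},{"translation":[25,40,0],"twist":[0,0,0],"grip":-1},{"translation":[25,40,0],"twist":[0,0,0],"grip":-1},{"translation":[25,40,0],"twist":[0,0,0],"grip":-1},{"translation":[25,40,0],"twist":[0,0,0],"grip":-1},{"translation":[25,40,0],"twist":[0,0,0],"grip":-1}]'
python3 -m pendant '[{"translation":[25,40,0],"twist":[0,0,0],"grip":-1},{"translation":[25,40,0],"twist":[0,0,0],"grip":-1},{"translation":[25,40,0],"twist":[0,0,0],"grip":-1},{"translation":[25,40,0],"twist":[0,0,0],"grip":-1},{"translation":[25,40,0],"twist":[0,0,0],"grip":-1},{"translation":[25,40,0],"twist":[0,0,0],"grip":-1},{"translation":[25,40,0],"twist":[0,0,0],"grip":-1},{"translation":[0,0,0],"twist":[0,0,0],"grip":-1},{"translation":[0,0,0],"twist":[0,0,0],"grip":-1},{"translation":[0,0,0],"twist":[0,0,0],"grip":-1}]'
python3 - <<'E'
from h import *
st();snap('top','top9');snap('scene','scene9')
for n in('top0','top9'):
    z=np.load('pics/%s.npz'%n);P=pts(z['d'],z)*1000
    q=np.stack([(P[...,:2]-C)@U,(P[...,:2]-C)@V,P[...,2]],-1)
    print(n)
    for k,x,y in(('a',1,1),('b',-1,1),('c',-1,-1),('d',1,-1)):
        m=(abs(q[...,0]-x*112)<11)&(abs(q[...,1]-y*48)<9)&(q[...,2]>15)
        g=(abs(q[...,0]-x*88)<14)&(abs(q[...,1]-y*74)<11)&(abs(q[...,2]-30)<8)
        print(k,'paddle top z',q[m][:,2].max().round(1),'x',(abs(q[m][:,0])).max().round(1),'corner z',q[g][:,2].mean().round(2))
E
sed -i "s/'top0','scene0'/'top9',/" fit.py; python3 fit.py
```

```text
t: 15.3
tool_pos: [0.5663, 0.0202, 0.2435]
orientation: [0.785, 3.029, 0.004]
force: [0.1, 0.8, 0.3]
opening: 0.0005
t: 16.3
tool_pos: [0.5469, 0.371, 0.2543]
orientation: [0.771, 3.019, 0.019]
force: [-0.4, -0.4, -0.0]
opening: 0.0005
16.3 [546.9 371.  254.3] [0.771 3.019 0.019] F [-0.39 -0.4  -0.02] op 0.0005
top0
a paddle top z 72.4 x 122.2 corner z 30.2
b paddle top z 73.4 x 121.4 corner z 29.97
c paddle top z 73.2 x 120.1 corner z 29.82
d paddle top z 73.4 x 121.2 corner z 30.21
top9
a paddle top z 70.2 x 122.7 corner z 30.02
b paddle top z 72.6 x 121.1 corner z 30.18
c paddle top z 36.1 x 123.0 corner z 29.99
d paddle top z 73.6 x 122.9 corner z 30.04
top9 bench z -0.0020555269309805446 deck z 0.030013723060173136 4471
(547.3133544921875, -115.85342407226562) (242.64248657226562, 180.91464233398438) 63.28092575073242
((549.677734375, -111.6597900390625), (232.19146728515625, 180.59402465820312), 63.56660461425781)
[343. 222.] 93 [644. -29.  52.]
[378. 261.] 1816 [ 558. -105.   49.]
[370. 248.] 6 [587. -89.  47.]
[323. 260.] 96 [558.  15.  52.]
[361. 271.] 99 [536. -69.  49.]
[350. 269.] 7 [539. -45.  46.]
[409. 304.] 106 [ 466. -171.   52.]
```

View pics/top9.png

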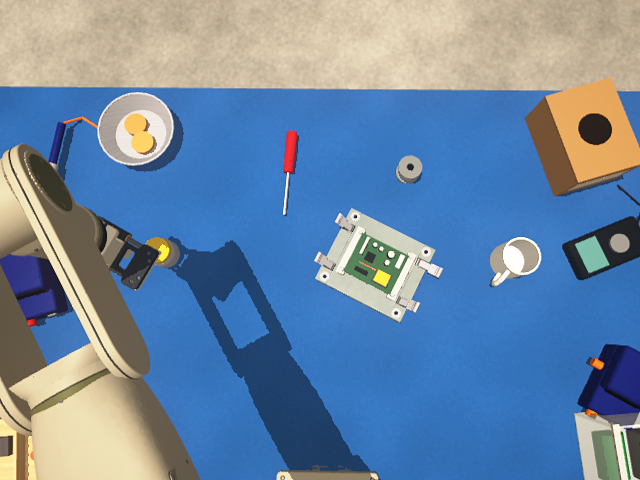

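The top view shows the lever at (430,270) flat and the other three standing, and the bystanders where they were. I'll check that the lever is fully flat and whether the fixture shifted, from the data I already have.

Run:
```python
from h import *
for n in('top0','top9'):
    z=np.load('pics/%s.npz'%n);P=pts(z['d'],z)*1000;rgb=z['rgb'].astype(int)
    q=np.stack([(P[...,:2]-C)@U,(P[...,:2]-C)@V,P[...,2]],-1)
    pl=(abs(q[...,2]-30)<6)
    def edge(ax,s,lo,hi):
        o=1-ax; r=[]
        for t in range(lo,hi,4):
            k=pl&(abs(q[...,o]-t)<3)&(abs(q[...,ax])<118)
            r.append((t,(s*q[k][:,ax]).max()))
        r=np.array(r); p=np.polyfit(r[:,0],r[:,1],1); return np.round([np.median(r[:,1]),p[0]],3)
    print(n,'+x',edge(0,1,-25,26),'-x',edge(0,-1,-25,26),'+y',edge(1,1,-85,86),'-y',edge(1,-1,-85,86))
    g=cv2.cvtColor(z['rgb'],cv2.COLOR_RGB2HSV); 
    # green board
    m=(g[...,0]>45)&(g[...,0]<85)&(g[...,1]>90)&(abs(q[...,0])<80)&(abs(q[...,1])<70)
    r=cv2.minAreaRect(q[m][:,:2].astype(np.float32));print('board',r)
    k=(abs(q[...,1]+48)<8)&(q[...,0]<-90)&(q[...,0]>-142)&(q[...,2]>15)
    for x in range(-138,-90,6):
        kk=k&(abs(q[...,0]-x)<3)
        if kk.any(): print(x,np.median(q[kk][:,2]).round(1),kk.sum(),end=' | ')
    print()
```

```text
top0 +x [1.04442e+02 6.00000e-03] -x [ 1.04775e+02 -3.00000e-03] +y [8.9644e+01 1.0000e-03] -y [ 8.9578e+01 -1.0000e-03]
board ((-1.3235931396484375, 0.1803131103515625), (110.50990295410156, 93.41352081298828), 0.05166058987379074)
-120 68.2 10 | -114 68.6 23 | -108 56.4 24 | -102 51.3 22 | -96 43.8 27 | 
top9 +x [ 1.06266e+02 -4.40000e-02] -x [1.02622e+02 5.50000e-02] +y [8.7753e+01 3.3000e-02] -y [ 9.1672e+01 -3.0000e-02]
board ((0.48690032958984375, -1.0517654418945312), (110.14893341064453, 92.83745574951172), 2.005500078201294)
-138 25.8 1 | -132 31.5 14 | -126 31.2 18 | -120 30.6 18 | -114 29.8 19 | -108 30.5 16 | -102 29.7 16 | -96 29.9 19 |
```

```bash
python3 -c "
from h import *
robot.close_job();st()"
```

```text
the job is handed in; nothing more can be done
the job is handed in; nothing more can be done
```

I found the soft corner, c, and pressed its shim flat, then handed the job in at about 16.5 s of the 51 s limit. The frame labels could be off by a half turn, because the fixture looks the same both ways round.

- **Finding the corner:** a and b held at deck height (32 mm) under 15 N and 10 N. Corner c sank 3.5 mm at 6 N and sprang back. I did not press d, since the soft corner had already been found.
- **Pressing the shim:** the first push slid outwards along the paddle and left the lever nearly flat. I re-centred and pressed it down to the stop with about 19 N.
- **Firmness and level:** corner c then held 10.7 N at 31.9 mm with no give. The depth image puts all four deck corners level within 0.2 mm.
- **Shims:** shim c measures flat; its outer end reads about 1.5 mm higher, which fits the rolled end. The other three are still standing.
- **Surroundings:** the surrounding things look unmoved in the top view. The arm ended clear of everything.

**Not perfect:** sideways drag during the pressing shifted the fixture about 2 mm and turned it about 2°. I left it there because nudging it back seemed riskier. The force I read between moves never passed about 21 N.

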